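# Ready the telescopic squeegee for the window

## Robot

A 6-joint arm with a two-finger parallel gripper is mounted at the origin on a cart in front of the work surface, level with it; the furniture and walls round the work are solid. World frame = base frame: x ahead of the robot, y to its left, z up, the work surface at z = 0. Lengths are in m, angles in rad, forces in N, time in s.
With the tool pointing down it reaches from about 0.4 to 0.925 m from the base axis. Payload 3.4 kg.
Tool frame: the origin (TCP) lies between the finger pads; the fingertips stand 19 mm ahead of it and the grasp point (between the pads) is the TCP (env.tips_ahead is the z of the fingertips in the tool frame, in m); z points along the fingers, y is the line along which they close (so a half turn about z gives the same grasp; the last joint's range is limited). The gripper opens to 85 mm and grips with 20 to 120 N. Pads are 22 mm wide; open, the fingers measure 114 mm over their backs; the gripper's body (76 mm by 85 mm) begins 54 mm behind the grasp point. The pads swing forward as they close: fully open they stand 13 mm farther back than shut.
Start: joints at [-1.278, 0.307, 1.506, -0, 1.328, -0.073], TCP at [0.206, -0.537, 0.25] pointing down, gripper open.
Joint ranges: [-3.12, 3.12], [-1.05, 2.28], [0.14, 2.33], [-1.42, 4.57], [0.1, 2.73], [-2.68, 2.68]. Speed limits (rad/s): [2.57, 2.57, 3.14, 3.14, 3.14, 3.14].

## Interface

Orientations are given as a rotation vector (axis times angle).
In Python, from rig import env, status, capture, camera_params, order, spot_in, masks_of gives the robot as it stands. The module is installed in compiled form; this text tells all that it offers. Calls block until the motion is done:
- env.goto(position, orientation): joint-space move of the TCP to a pose.
- env.move_linear(position, orientation=None, rate=0.15, contact_N=None): straight line of the TCP; orientation=None keeps the orientation; rate is the mean speed in m/s. With contact_N (N) it stops when the force on the tool has changed by that much, and returns True; else False.
- env.move_joints(angles): joint-space move.
- env.set_gripper(opening): finger opening in m; the grip force is fixed at half the most; returns when the fingers have stopped.
- env.dwell(seconds).
- env.ik(position, orientation): joint angles nearest the present ones, or None.
- status.get_obs(): the state.
- capture(name): name is "scene" or "top" or "wrist"; returns (picture, depth): 384x512x3 uint8, red, green, blue; 384x512 float32, m along the optical axis (not along the pixel's ray), 0 where there is no reading.
- camera_params(name): a dict with "K" (3x3 intrinsics, pixels), "xyz" and "attitude" of the camera in the world. Camera axes: x right, y up, looking along -z (the intrinsics and any distortion apply to the point x, -y, -z); pixel columns grow to the right and rows downward; lengths in m; the calibration is good to about 2 mm. A picture is of the moment at which its call begins: read the wrist's pose just before it. camera_params takes no time and is no camera call; for the wrist camera it gives the pose at the moment of the call.
A pose or a line that the arm cannot do raises env.MotionError and nothing moves.
- order.sign_off(): hands the job in; it is judged then, once.
Trained networks look in the newest picture that a camera, given by its name, has taken for a name from the list of things; names that differ only in an ending like _2 or _b are one class to them, and where a whole thing is asked for, a point or a joint stands for the part that bears it (a point fixed in the world has none). Each returns a list of dicts, best first, with "score" (0 to 1); they miss things now and then, are a little off and sometimes report something else, mostly with a low value. They report only what shows in the picture. A call takes as long as a camera call.
- spot_in(label, camera): "xy" ([column, row] in pixels, amid what is visible of it).
- masks_of(label, camera): "region" (384x512 bool, what is visible of it) and "xy" ([column, row] in pixels, amid what is visible of it).
The state is a dict: "time_s": time; "joint_positions": joint angles; "qvel": joint speeds; "joint_torque": joint torques, N m; "ee_pos": TCP position; "eef_rot": TCP orientation; "ft_force": force on the tool from outside, world axes, zero at the start; "torque": the same for the moment, N m; "gripper_width": finger opening in m; "grip_force": force on a finger pad.
Only numpy, scipy, OpenCV 4.12 (cv2) and the standard library are available. Lean on these libraries where they do the work, as an engineer would, in place of code of your own. Each camera call takes 0.05 s, during which the arm holds its last target. There are 200 camera calls.

## Task

Get the telescopic squeegee ready for the kitchen window: slide the dock's splash cover fully open, take the squeegee by its grip with the button in the grip squeezed in, and pull the handle past the first stop out to its second stop. Lift it upright out of the dock and finish still holding it by the grip, fully extended, still, with the blade about 10 cm above the worktop. Leave the cover open and the other things on the worktop where they are.

Things in the scene. Friction and masses are not known exactly. Their poses are not given: they have to be found in the camera images.
- dock: grey dock fixed to the worktop, 118x360 mm, origin at the centre of its underside. Its long way is its y axis. The squeegee stands at its +y half (85 mm from the centre) in a trough of 22 mm high walls around the blade head (2 to 3 mm play, inner floor 6 mm over the worktop); two low tracks (18 mm high) run along y, 47 mm either side of the middle line
- cover (a joint): slide of the splash cover in m: 0 = shut over the squeegee, 0.165 = fully open at its end stop; it moves along the dock's -y and needs about 2 N. The cover has a flat aluminium roof 104x140 mm (top 187 mm over the worktop) and two clear side walls at +-48 mm in the dock's x; its ends are open. Starts 0 to 0.03
- cover_handle (a point): on the upright grey fin on the middle of the cover's roof, where to pinch it: fin 70 mm along the dock's x, 12 mm thick along the dock's y, 34 mm high over the roof; this point is 12 mm below the fin's top. It is directly above the squeegee's middle when the cover is at 0
- squeegee: telescopic window squeegee standing blade down in the dock, about 0.45 kg in all; origin at the centre of the blade's lower edge, z up along the handle. Blade head 120 mm (its y, the dock's y) x 22 mm, 32 mm high; over it a sleeve 33 mm thick up to 120 mm; over that the grip that pulls out
- grip_centre (a point): centre of the squeegee's grip, a rounded block 34 mm (squeegee x) x 30 mm (y) x 46 mm high on top of the handle, 146 mm above the blade's lower edge when pushed in; the point's axes are the squeegee's. The button (12 mm wide, 26 mm high) is in the middle of the grip's -x face and stands 5 mm out of it; closing the fingers along the squeegee's x axis over the middle of the grip squeezes the button flush
- grip_button (a joint): the button in m: 0 = out, 0.005 = flush with the grip; spring about 5 N. The handle is locked at each stop unless the button is in by more than about 0.003
- telescope (a joint): how far the grip is pulled up out of the sleeve in m: 0 = pushed in, 0.035 = first stop (holds only if the button is out), 0.07 = second and last stop. Needs about 1 to 2 N, less than the weight of the sleeve and blade head, so these stay in the dock while the grip is pulled up
- mug_small: bystander: white espresso mug, 63x88 mm, 52 high; origin under its centre
- tumbler: bystander: small clear glass, 51 mm wide, 58 high; origin under its centre
- spice_jar: bystander: spice jar with a lid, 45 mm wide, 106 high; origin under its centre
- mill_pale: bystander: salt mill, clear lower half with pale contents, 44 mm wide, 90 high; origin under its centre
- mill_dark: bystander: pepper mill, clear lower half with dark contents, 44 mm wide, 90 high; origin under its centre
- teaspoon: bystander: teaspoon, 131x27 mm, 13 high; origin under its centre

How it is judged:
On the way, in this order (a step that is already met when the one before it is completed fails the run):
1. the cover is fully open (0.145 or more) with the handle still pushed in (value of joint cover above 0.145 m and value of joint telescope below 0.01 m), for 0.1 s.
2. with the button squeezed in, the handle is out at its second stop (value of joint grip_button above 0.003 m and value of joint telescope above 0.064 m), for 0.1 s.
At the end, for the whole second after the job is handed in: the fingers hold the squeegee by more than 1 N, its handle is out 64 mm or more of 70, its blade is at least 60 mm above the worktop, it is within 0.2 rad of upright, moves slower than 0.03 m/s, does not touch the dock or cover, and the cover is open by 145 mm or more (value of joint telescope above 0.064 m and height (world z) of squeegee above 0.06 m and angle between squeegee's own z axis and vertical below 0.2 rad and contact force between the fingers and squeegee above 1 N and contact force between dock and squeegee below 0.2 N and linear speed of squeegee below 0.03 m/s and value of joint cover above 0.145 m); the arm keeps its last pose, push and grip.
It fails at once if another thing is moved by more than 3 cm (distance of any of mug_small, tumbler, spice_jar, mill_pale, mill_dark, teaspoon from where it was at the start of the episode above 0.03 m).
It fails at once if the squeegee is tipped over (angle between squeegee's own z axis and vertical above 0.7 rad).
It also fails if it takes over 45 s, if anything falls off the work surface, if the arm or the gripper's body presses on something with over 40 N, if the wrist force passes 120 N, or if a joint passes its speed limit or range.

## Working session

There is one attempt and no reset: what is moved stays moved. The work goes in short steps, each a Python script; the robot and the scene stay as the last script left them, time stands still between calls to the robot, and variables do not carry over. Pictures are saved under pics/ and viewed, at most 10 in all, crops included, and the job is handed in when it is done.

```bash
mkdir -p pics && cat > h.py <<'E'
import numpy as np, cv2
from scipy.spatial.transform import Rotation as R
from rig import env, status, capture, camera_params, order, spot_in, masks_of
def cloud(depth,cp):
    K=np.array(cp["K"]);a=np.array(cp["attitude"],float)
    Rm=a if a.shape==(3,3) else (R.from_rotvec(a).as_matrix() if a.size==3 else R.from_quat(a).as_matrix())
    v,u=np.mgrid[:depth.shape[0],:depth.shape[1]]
    p=np.stack([(u-K[0,2])/K[0,0]*depth,-(v-K[1,2])/K[1,1]*depth,-depth],-1)
    return p@Rm.T+np.array(cp["xyz"])
def down(yaw): # tool z down, tool y along angle yaw in world
    y=np.array([np.cos(yaw),np.sin(yaw),0]);z=np.array([0,0,-1.]);x=np.cross(y,z)
    return R.from_matrix(np.stack([x,y,z],1)).as_rotvec()
E
python3 - <<'E'
from h import *
for c in("scene","top"):
    cp=camera_params(c);im,d=capture(c);print(c,cp)
    cv2.imwrite(f"pics/{c}0.png",im[:,:,::-1]);P=cloud(d,cp)
    for l in("dock","cover","cover_handle","squeegee","grip_centre","mug_small","tumbler","spice_jar","mill_pale","mill_dark","teaspoon"):
        for m in masks_of(l,c)[:2]:
            g=m["region"]&(d>0);q=P[g]
            if len(q): print(l,round(m["score"],2),np.round(m["xy"]),len(q),np.median(q,0).round(3),np.percentile(q,2,0).round(3),np.percentile(q,98,0).round(3))
E
```

```text
scene {'K': array([[445.77826649,   0.        , 259.11223418],
       [  0.        , 445.77826649, 186.13200453],
       [  0.        ,   0.        ,   1.        ]]), 'xyz': array([ 0.18499419, -1.00154096,  0.77561473]), 'attitude': array([ 1.04170329, -0.19366339, -0.28085956])}
dock 0.83 [255. 201.] 4584 [0.549 0.122 0.029] [ 0.482 -0.089  0.001] [0.62  0.232 0.208]
cover 0.79 [239. 174.] 2523 [0.528 0.163 0.12 ] [0.483 0.099 0.   ] [0.664 0.414 0.216]
cover_handle 0.56 [238. 177.] 2294 [0.525 0.161 0.128] [0.483 0.099 0.025] [0.6   0.23  0.216]
squeegee 0.82 [242. 188.] 327 [0.541 0.161 0.072] [0.529 0.117 0.027] [0.555 0.169 0.145]
grip_centre 0.26 [240. 176.] 2334 [0.523 0.161 0.128] [0.483 0.099 0.025] [0.6   0.232 0.216]
mug_small 0.54 [291. 195.] 323 [0.697 0.15  0.036] [0.667 0.126 0.004] [0.743 0.189 0.051]
tumbler 0.59 [302. 253.] 421 [ 0.611 -0.15   0.041] [ 0.59  -0.167  0.001] [ 0.655 -0.104  0.059]
spice_jar 0.36 [247. 174.] 39 [0.542 0.161 0.14 ] [0.53  0.157 0.131] [0.555 0.166 0.149]
mill_pale 0.59 [271. 175.] 191 [0.674 0.267 0.047] [0.661 0.259 0.006] [0.692 0.28
[... 784 characters left out ...]
 0.104 0.02 ] [ 0.489 -0.077  0.004] [0.624 0.238 0.22 ]
mug_small 0.66 [214. 144.] 470 [0.701 0.164 0.022] [0.665 0.132 0.006] [0.734 0.188 0.054]
mug_small 0.65 [138. 195.] 400 [0.553 0.34  0.105] [0.533 0.328 0.011] [0.574 0.367 0.11 ]
tumbler 0.84 [320. 178.] 284 [ 0.614 -0.146  0.029] [ 0.589 -0.162  0.012] [ 0.635 -0.117  0.061]
spice_jar 0.7 [136. 196.] 388 [0.553 0.34  0.105] [0.533 0.328 0.021] [0.574 0.368 0.11 ]
mill_pale 0.7 [163. 150.] 243 [0.669 0.278 0.081] [0.654 0.265 0.011] [0.688 0.297 0.091]
mill_dark 0.56 [255. 133.] 219 [0.714 0.055 0.081] [0.701 0.038 0.031] [0.733 0.076 0.092]
teaspoon 0.57 [233. 234.] 228 [0.449 0.099 0.006] [ 0.43   0.019 -0.   ] [0.467 0.135 0.015]
```

```bash
python3 - <<'E'
from h import *
cp=camera_params("top");im,d=capture("top");P=cloud(d,cp)
X=P.reshape(-1,3);near=(abs(X[:,0]-.54)<.09)&(X[:,1]>-.12)&(X[:,1]<.3)
for n,lo,hi in(("roof",.178,.197),("fin",.21,.235),("dock",.004,.028)):
    q=X[near&(X[:,2]>lo)&(X[:,2]<hi)&((X[:,0]>.48) if n=="dock" else True)]
    (c,s,a)=cv2.minAreaRect((q[:,:2]*1000).astype(np.float32));print(n,len(q),np.round(c),np.round(s),round(a,1),np.median(q[:,2]),q[:,:2].mean(0).round(4))
m=masks_of("squeegee","top");print([(k["score"],k["xy"]) for k in m[:2]])
cv2.imwrite("pics/top1.png",cv2.resize(im[60:330,80:380,::-1],None,fx=2,fy=2))
E
```

```text
roof 2619 [540. 177.] [104. 140.] 9.8 0.1877222611975483 [0.5399 0.1761]
fin 184 [540. 176.] [67. 12.] 9.7 0.22088016607810068 [0.5404 0.1758]
dock 2928 [555.  89.] [149. 418.] 0.2 0.007326631519383842 [0.5651 0.0185]
[]
```

View pics/top1.png

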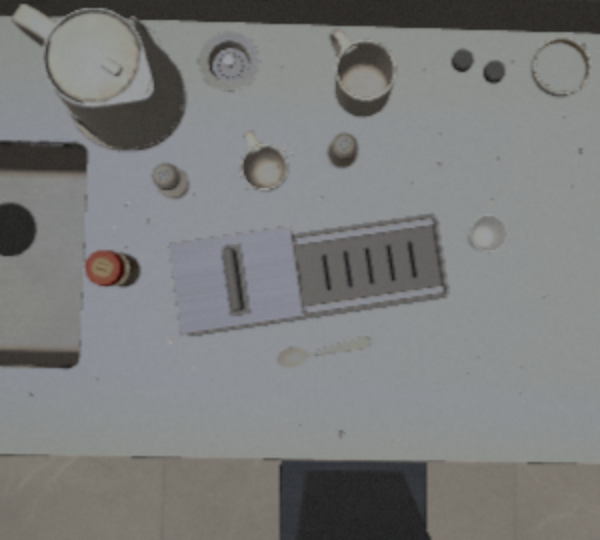

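View pics/scene0.png

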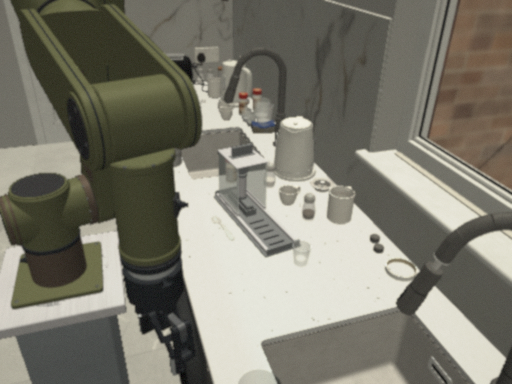

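```bash
cat >> h.py <<'E'
TH=np.radians(9.8); DX=np.array([np.cos(TH),np.sin(TH),0]); DY=np.array([-np.sin(TH),np.cos(TH),0])
def best(pos,yaw):
    c=[(y,env.ik(pos,down(y))) for y in(yaw,yaw+np.pi)]
    q=status.get_obs()["joint_positions"]
    c=[(max(abs(np.array(j)-q)),y) for y,j in c if j is not None];return down(min(c)[1])
def st(t=""):
    o=status.get_obs();print(t,round(o["time_s"],2),np.round(o["ee_pos"],4),"F",np.round(o["ft_force"],1),"w",round(o["gripper_width"],4),"g",round(float(np.max(o["grip_force"])),1));return o
E
python3 - <<'E'
from h import *
f=np.array([.5405,.176,.211]);up=np.array([0,0,.09])
o=best(f+up,TH+np.pi/2)
env.goto(f+up,o);st("above")
print(env.move_linear(f,rate=.12,contact_N=15));st("down")
env.set_gripper(.0);st("grip")
print(env.move_linear(f-DY*.170,rate=.08,contact_N=14));s=st("slid")
print("travel",(f-s["ee_pos"])@DY)
im,d=capture("top");X=cloud(d,camera_params("top")).reshape(-1,3)
cv2.imwrite("pics/top2.png",cv2.resize(im[60:330,80:380,::-1],None,fx=2,fy=2))
E
```

```text
above 4.08 [0.5408 0.1752 0.3009] F [-0.6 -0.5  0.6] w 0.0857 g 0.0
False
down 4.98 [0.5411 0.1761 0.2116] F [0.3 1.2 0.5] w 0.0856 g 0.0
grip 5.65 [0.5405 0.1761 0.2113] F [-0.8  0.4  3.7] w 0.0113 g 59.5
True
slid 7.53 [0.5682 0.0153 0.2113] F [0.4 2.  3.4] w 0.0109 g 60.1
travel 0.1630317892487182
```

View pics/top2.png

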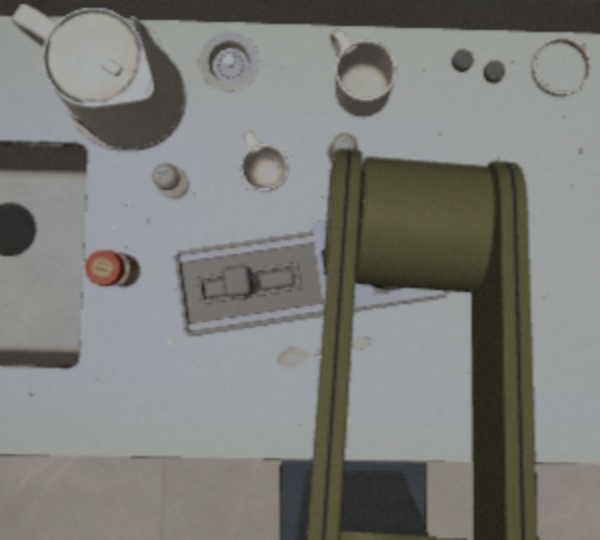

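The cover sits at its end stop: 163 mm of travel, then contact. The squeegee now shows at about (250,283) in the crop, with the grip block at (238,283).

```bash
python3 - <<'E'
from h import *
s=st();p=np.array(s["ee_pos"])
env.set_gripper(.085);env.move_linear(p+[0,0,.09],rate=.15);st("clear")
im,d=capture("top");X=cloud(d,camera_params("top")).reshape(-1,3)
near=(abs(X[:,0]-.54)<.08)&(X[:,1]>.09)&(X[:,1]<.25)
for n,lo,hi in(("grip",.16,.19),("head",.030,.05)):
    q=X[near&(X[:,2]>lo)&(X[:,2]<hi)]
    c,sz,a=cv2.minAreaRect((q[:,:2]*1000).astype(np.float32));print(n,len(q),np.round(c),np.round(sz),round(a,1),np.median(q[:,2]))
q=X[(X[:,2]>.178)&(X[:,2]<.197)&(abs(X[:,0]-.56)<.08)&(X[:,1]<.15)&(X[:,1]>-.15)]
if len(q):print("roof",cv2.minAreaRect((q[:,:2]*1000).astype(np.float32)))
q=X[(X[:,2]>.21)&(X[:,2]<.235)&(abs(X[:,0]-.56)<.08)&(X[:,1]<.1)&(X[:,1]>-.1)];
if len(q): print("fin",cv2.minAreaRect((q[:,:2]*1000).astype(np.float32)))
E
```

```text
7.58 [0.5682 0.0153 0.2113] F [0.3 0.5 3.4] w 0.011 g 60.1
clear 9.04 [0.5676 0.0154 0.3006] F [-0.4 -0.  -0. ] w 0.0846 g 0.0
grip 205 [571. 145.] [ 40. 127.] 45.4 0.17501798309075578
head 260 [541. 177.] [ 35. 135.] 9.6 0.03794900698534054
roof ((540.6646118164062, 29.794357299804688), (170.70640563964844, 78.14822387695312), 62.30184555053711)
fin ((535.8721923828125, 11.229673385620117), (6.6470770835876465, 2.2608590126037598), 85.81190490722656)
```

```bash
python3 - <<'E'
from h import *
g=np.array([.541,.1765,.153]);up=np.array([0,0,.13])
o=best(g+up,TH);env.goto(g+up,o);env.dwell(.3);st("above")
cp=camera_params("wrist");im,d=capture("wrist");X=cloud(d,cp).reshape(-1,3)
cv2.imwrite("pics/w1.png",im[:,:,::-1])
q=X[(np.hypot(X[:,0]-.541,X[:,1]-.1765)<.04)&(X[:,2]>.165)&(X[:,2]<.185)]
print(len(q));
if len(q): print(cv2.minAreaRect((q[:,:2]*1000).astype(np.float32)),np.median(q,0))
E
```

```text
above 11.03 [0.5411 0.1762 0.2831] F [ 0.1  0.4 -0.7] w 0.0849 g 0.0
1592
((538.474853515625, 176.98635864257812), (37.83082580566406, 29.895832061767578), 9.890636444091797) [0.53984617 0.17918714 0.17441418]
```

View pics/w1.png

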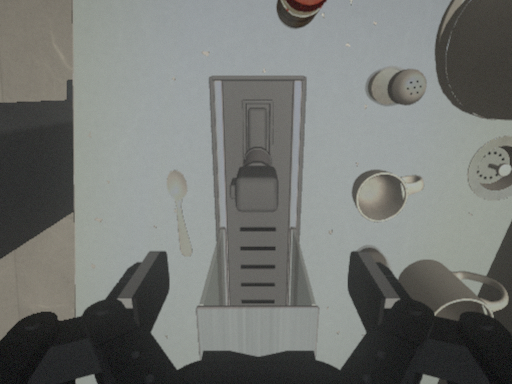

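The grip top is at z = 0.174 as expected, and the button pokes out on −x. The grip centre is about (0.541, 0.177), at yaw 9.8°.

```bash
python3 - <<'E'
from h import *
g=np.array([.541,.177,.153])
print(env.move_linear(g,rate=.12,contact_N=12));st("down")
env.set_gripper(0.);env.dwell(.2);s=st("grip")
p=np.array(s["ee_pos"])
env.move_linear(p+[0,0,.073],rate=.05,contact_N=25);env.dwell(.3);st("pulled")
im,d=capture("scene");cv2.imwrite("pics/s2.png",cv2.resize(im[90:270,150:390,::-1],None,fx=3,fy=3))
E
```

```text
False
down 12.31 [0.5416 0.1772 0.1538] F [ 0.2  0.6 -0.5] w 0.0851 g 0.0
grip 13.03 [0.5409 0.177  0.1537] F [-2.3 -0.2  6. ] w 0.0334 g 59.7
pulled 14.95 [0.5408 0.177  0.2266] F [ 0.2 -0.3 -5.9] w 0.0333 g 60.7
```

View pics/s2.png

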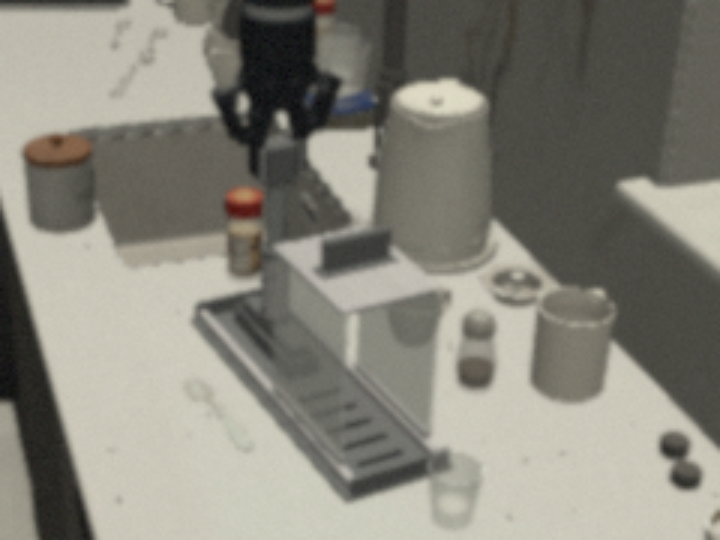

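The telescope is out, and the force now reads the squeegee's full weight at the second stop. The button is flush at 33.3 mm wide, so I'll lift.

```bash
python3 - <<'E'
from h import *
p=np.array(st()["ee_pos"]);p[2]=.318
env.move_linear(p,rate=.06);env.dwell(.8);st("lift")
X=[]
im,d=capture("scene");P=cloud(d,camera_params("scene"))
for m in masks_of("squeegee","scene")[:1]:
    q=P[m["region"]&(d>0)];print(m["score"],len(q),np.percentile(q,[1,5,50,95,99],0).round(3))
for m in masks_of("cover","scene")[:1]:
    q=P[m["region"]&(d>0)];print("cover",np.percentile(q,[5,50,95],0).round(3))
X=P.reshape(-1,3);q=X[(X[:,2]>.208)&(X[:,2]<.23)&(X[:,1]<.06)&(X[:,1]>-.06)&(abs(X[:,0]-.565)<.06)];print("fin",len(q),q.mean(0))
cv2.imwrite("pics/s3.png",cv2.resize(im[60:240,150:390,::-1],None,fx=3,fy=3))
E
```

```text
15.0 [0.5409 0.177  0.2266] F [-0.5  0.2 -5. ] w 0.0334 g 60.7
lift 17.48 [0.5409 0.177  0.318 ] F [ 0.  -0.  -4.5] w 0.0333 g 60.7
0.77 618 [[0.524 0.156 0.117]
 [0.527 0.158 0.127]
 [0.538 0.165 0.228]
 [0.553 0.199 0.337]
 [0.559 0.221 0.339]]
cover [[ 0.513 -0.056  0.029]
 [ 0.551  0.001  0.127]
 [ 0.625  0.068  0.205]]
fin 128 [0.56834776 0.00959106 0.21580267]
```

View pics/s3.png

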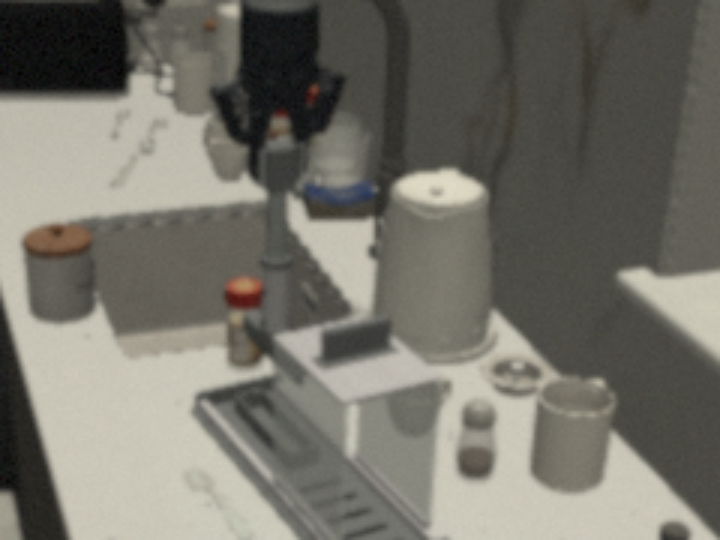

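The squeegee hangs upright and extended. The sleeve's top edge (275,262) is well below the grip (282,165), the trough is empty, and the cover is still open.

```bash
python3 -c "
from h import *
print(order.sign_off())"
```

```text
the job is handed in; nothing more can be done
None
```

I handed the job in at about 17.5 s of the 45 s limit. The cover is at its open end stop, and the squeegee is held by its grip, upright and pulled out to its second stop. The blade is about 10 cm above the worktop. The sign-off returned no verdict, so these readings come from my own force and camera checks, and I did not re-measure the other things at the end, though no contact was seen.

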